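# Open the stall's red-wheeled valve by half a turn past its free play

### The arm

A 6-joint arm with a two-finger parallel gripper is mounted at the origin on the work surface. World frame = base frame: x ahead of the robot, y to its left, z up, the work surface at z = 0. Lengths are in mm, angles in rad, forces in N, time in s.
With the tool pointing down it reaches from about 350 to 800 mm from the base axis. Payload 7.3 kg.
Tool frame: the origin (TCP) lies between the finger pads; the fingertips stand 19 mm ahead of it and the grasp point (between the pads) is the TCP; x points along the fingers, y is the direction in which the jaws open and shut, and the axes are right-handed (so a half turn about x gives the same grasp; the last joint's range is limited). The gripper opens to 85 mm and grips with 20 to 120 N. Pads are 22 mm wide; open, the fingers measure 114 mm over their backs; the gripper's body (76 mm by 85 mm) begins 54 mm behind the grasp point. The pads swing forward as they close: fully open they stand 13 mm farther back than shut.
Start: joints at [0.994, 0.342, 1.524, -0, 1.275, -0.146], TCP at [219.226, 477.056, 250.322] pointing down, gripper open.
Joint ranges: [-2.53, 2.53], [-0.77, 2.02], [0.04, 2.7], [-1, 4.14], [0.28, 2.66], [-3.11, 3.11]. Speed limits (rad/s): [2.57, 2.57, 3.14, 3.14, 3.14, 3.14].

### API

Orientations are given as a unit quaternion [x, y, z, w].
In Python, from station import * gives the robot as it stands.
- The arm moves only by the shell command python3 -m creep 'ROWS' [FORCE]. ROWS is JSON, a list of rows, each an object of numbers: "x", "y", "z": the shift along the world's x, y, z in m; "wx", "wy", "wz": the turn, a rotation vector about the world's x, y, z in degrees; "gripper": the closure in counts, from 0 (fully open) to 255 (shut). In form: [{"x": .., "y": .., "z": .., "wx": .., "wy": .., "wz": .., "gripper": ..}, ...]. A call has 1 to 12 rows; each row shifts and turns the pose as measured when the row begins; what a row does not reach is not made up. A row lasts 1/10 s, in which the tool goes at most 50 mm and 8.59 degrees, less where a joint would pass 70% of its speed; a pose out of reach is approached as far as the arm can. A call with a gripper value outside its range is refused whole. The fingers move at their own pace and stop on an object; FORCE is the grip in N (left out, the last holds). Time passes only in rows, so rows that do not move let the fingers close. It gives the time, the measured TCP pose, the force and the opening at its end, in the units of the state.
- state(): the state, without advancing time (a new reading comes with each control period).
- get_image(name): name is "scene" or "side" or "wrist"; returns a dict with "frame" (384x512x3 uint8, blue, green, red), "camera_matrix" (3x3 intrinsics, pixels), "k1" (the pictures are not rectified: a ray, as slopes to the right and down, at radius r is drawn at 1 + k1 r^2 times it, then the intrinsics apply), "pose" (4x4, takes a point from camera to world coordinates). Camera axes: x right, y down, z forward; pixel columns grow to the right and rows downward; lengths in mm; the calibration is good to about 2 mm. A picture is of the moment at which its call begins. There is no depth.
- sign_off(): hands the job in, once; it reports no verdict.
The state is a dict: "time": time; "q": joint angles; "qvel": joint speeds; "joint_efforts": joint torques, N m; "eef_pos": TCP position; "eef_rot": TCP orientation; "contact_force": force on the tool from outside, world axes, zero at the start; "ft_torque": the same for the moment, N m; "gripper_width": opening from 0.0 (shut) to 1.0 (fully open).
Only numpy, scipy, OpenCV 4.12 (cv2) and the standard library are available. Lean on these libraries where they do the work, as an engineer would, in place of code of your own. Each camera call takes 0.05 s, during which the arm holds its last target.

### The job

A buyer at the second-hand stall wants to see that the shut gate valve with the red handwheel still works. Turn its wheel anticlockwise, seen from above, by the upright black handle: first take up the wheel's free play until the black pointer on the dial starts to move, then count half a turn more, so that the pointer ends directly opposite where it started. Let go and leave it there, and keep the valve with the blue wheel shut.

Things in the scene. Friction and masses are not known exactly. Their poses are not given: they have to be found in the camera images.
- red_handle (a point): Mid-height centre of the upright black handle on the red wheel's rim: free-spinning round grip, 23 mm across, 47 high, so the gripper need not turn. About 184 mm above the table, 32 above the rim's middle (rim 12 mm thick). Axes turn with the wheel: z up; x level, from handle to the wheel's fixed upright axis, 55 mm away (radius of its circle). Hub and stem stay 20 mm below this point.
- red_wheel (a joint): Free play of the red wheel: its angle relative to the brass sleeve under it, rad, growing anticlockwise seen from above. 0 to 1.05 (a sixth of a turn); starts between 0 and 0.5. It turns almost freely until 1.05, where the play is taken up and the sleeve is carried along. The wheel's whole turn is red_wheel + red_sleeve.
- red_sleeve (a joint): Angle of the brass sleeve that drives the red valve's stem, rad, anticlockwise from above: 0 shut (start, at its stop), 3.14 half a turn, at most 5.5. Shown by the flat black pointer (80 mm from the axis) that reaches past the rim over a white dial (radius 88 mm, long marks each quarter turn). Stiff: about 4 N at the handle; stays where left. The stem rises 1.9 mm per rad.
- blue_sleeve (a joint): The same sleeve and pointer on the otherwise identical valve with the blue wheel, at the other side of the table; rad, 0 shut (start). Each valve is fixed on a wooden board 150 by 190 mm; the two wheel axes are at least 300 mm apart.
Not all that is in view belongs to the job. What is shaped like the part that bears blue_sleeve but purple is not meant.

How it is judged:
By the outcome, as a careful person would: the job done as asked, in the order asked, and still so for the second after the job is handed in, with the robot touching nothing.
It also fails if it takes over 42 s, if anything falls off the work surface, if the arm or the gripper's body presses on something with over 40 N, if the wrist force passes 120 N, or if a joint passes its speed limit or range.

## Working session

There is one attempt and no reset: what is moved stays moved. The work goes in short steps, Python scripts to look and compute and a shell command to move; the robot and the scene stay as the last step left them, time stands still between calls to the robot, and variables do not carry over. Pictures are saved under pics/ and viewed, and the job is handed in when it is done.

```bash
mkdir -p pics; cat > h.py <<'E'
from station import *
import numpy as np, cv2
def shot(n,name):
    d=get_image(n); cv2.imwrite(f'pics/{name}.png',d['frame']); np.savez(f'pics/{name}.npz',K=d['camera_matrix'],k1=d['k1'],pose=d['pose'],frame=d['frame']); return d
def load(name):
    return np.load(f'pics/{name}.npz')
def ray(d,u,v):
    K=d['camera_matrix'] if 'camera_matrix' in d else d['K']; k1=float(d['k1'])
    p=cv2.undistortPoints(np.array([[[u,v]]],float),np.array(K,float),np.array([k1,0,0,0,0.]))[0,0]
    P=np.array(d['pose']); r=P[:3,:3]@np.array([p[0],p[1],1]); return P[:3,3],r
def atz(d,u,v,z):
    o,r=ray(d,u,v); return o+r*(z-o[2])/r[2]
def proj(d,X):
    K=d['camera_matrix'] if 'camera_matrix' in d else d['K']; k1=float(d['k1']);P=np.array(d['pose'])
    c=P[:3,:3].T@(np.array(X,float)-P[:3,3]); return cv2.projectPoints(c[None],np.zeros(3),np.zeros(3),np.array(K,float),np.array([k1,0,0,0,0.]))[0].ravel()
E
python3 - <<'E'
from h import *
for n in ['scene','side','wrist']:
    d=shot(n,n+'0'); print(n,np.round(d['pose'],2).tolist())
print(state())
E
```

```text
scene [[-0.45, 0.68, -0.58, 966.71], [0.89, 0.33, -0.31, 290.91], [-0.01, -0.66, -0.75, 868.65], [0.0, 0.0, 0.0, 1.0]]
side [[0.96, -0.13, 0.26, 101.45], [-0.29, -0.46, 0.84, -927.03], [0.01, -0.88, -0.48, 672.12], [0.0, 0.0, 0.0, 1.0]]
wrist [[0.42, 0.86, 0.29, 146.43], [0.91, -0.4, -0.13, 511.35], [-0.0, 0.32, -0.95, 373.65], [0.0, 0.0, 0.0, 1.0]]
{'time': 0.15, 'q': array([ 9.94005535e-01,  3.42587600e-01,  1.52477835e+00, -3.97224623e-06,
        1.27540926e+00, -1.45987130e-01]), 'qvel': array([ 0.00099648, -0.00366794, -0.0038002 , -0.00080251,  0.00188728,
       -0.00110267]), 'joint_efforts': array([ 2.30244594e-03, -4.33909893e+01, -2.46145177e+01, -1.99076776e-04,
        5.77371989e-03,  2.12636701e-05]), 'eef_pos': array([219.06530002, 476.81209738, 249.77937987]), 'eef_rot': array([ 0.150745  ,  0.6909125 , -0.15152814,  0.69061935]), 'contact_force': array([-0.14191815, -0.709021  , -0.29914542]), 'ft_torque': array([-0.02210077, -0.00665524,  0.00745119]), 'gripper_width': 0.9951309372027403}
```

View pics/scene0.png

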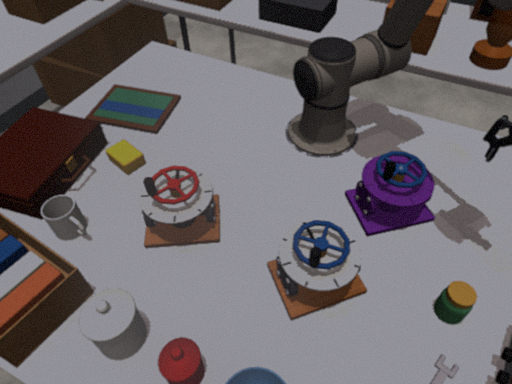

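View pics/side0.png

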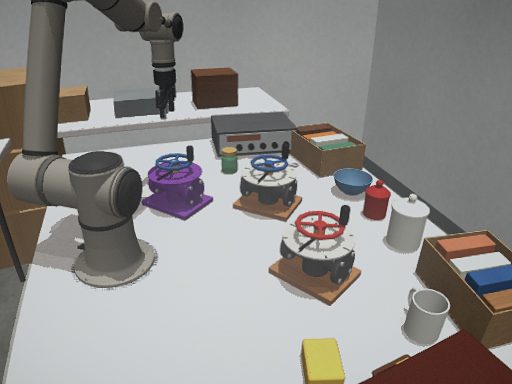

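View pics/wrist0.png

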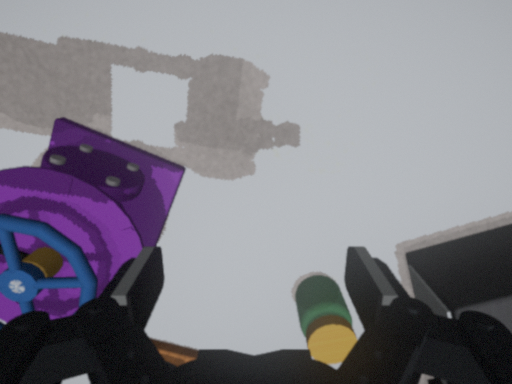

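Candidates (scene picture): the red-wheel valve is at (175,185), with its black handle at (151,187). The blue-wheel valve is at (321,245), handle at (315,257). The purple valve with a blue wheel is at (400,170), handle at (389,170). The red pot at (180,360) isn't a valve. I choose the red wheel, and will check it in a close crop.

```bash
python3 - <<'E'
from h import *
a=load('scene0')['frame'][150:250,130:230]; b=load('side0')['frame'][195:295,265:365]
cv2.imwrite('pics/crop0.png',np.hstack([cv2.resize(a,(400,400),interpolation=3),cv2.resize(b,(400,400),interpolation=3)]))
E
```

```text
(no output)
```

View pics/crop0.png

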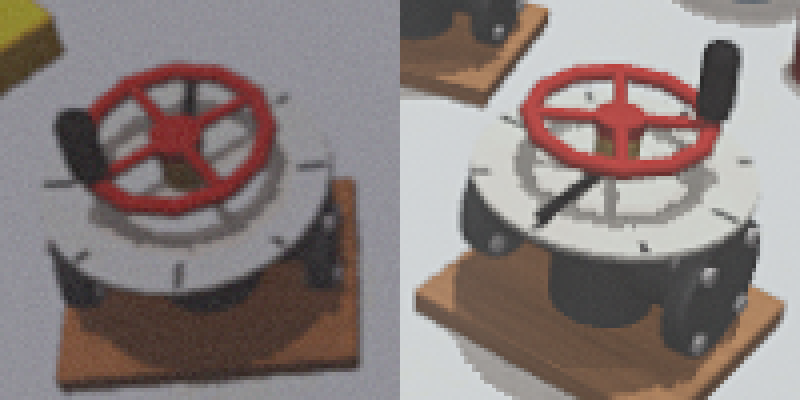

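The crop shows the red wheel with its black handle (scene (150,187), side (344,215)). The pointer lies on the dial, with its tip at side (300,250).

```bash
cat >> h.py <<'E'
def tri(obs):
    A=np.zeros((3,3));b=np.zeros(3)
    for d,u,v in obs:
        o,r=ray(d,u,v);r=r/np.linalg.norm(r);M=np.eye(3)-np.outer(r,r);A+=M;b+=M@o
    X=np.linalg.solve(A,b);return X,[proj(d,X)-[u,v] for d,u,v in obs]
E
python3 - <<'E'
from h import *
s=load('scene0');d=load('side0')
h=tri([(s,150.5,186.8),(d,344.5,215)]);print('handle',h)
c=tri([(s,174,183),(d,320.2,224.2)]);print('hub',c)
print('handle z184',atz(s,150.5,186.8,184),atz(d,344.5,215,184))
print('hub',atz(s,174,183,160),atz(d,320.2,224.2,160))
for z in (105,115,125): print(z,'ptr',atz(d,300,250,z))
# fit ellipse to red rim
for im,n in((s,'s'),(d,'d')):
    f=im['frame'].astype(int); m=((f[...,2]>f[...,1]+70)&(f[...,2]>f[...,0]+70)).astype('uint8')
    w=np.zeros_like(m)
    if n=='s': w[150:220,140:210]=1
    else: w[195:260,285:370]=1
    m*=w
    cs,_=cv2.findContours(m,cv2.RETR_EXTERNAL,cv2.CHAIN_APPROX_NONE); k=max(cs,key=cv2.contourArea)
    e=cv2.fitEllipse(cv2.convexHull(k)); print(e, atz(im,*e[0],152))
E
```

```text
handle (array([ 546.45080304, -217.90435025,  182.12064645]), [array([-0.49461185,  0.21670383]), array([-0.49566899, -0.11653827])])
hub (array([ 495.18939187, -196.66600545,  153.3045966 ]), [array([-0.81795308,  0.42441403]), array([-0.86720989, -0.2686173 ])])
handle z184 [ 546.57758428 -215.9080907   184.        ] [ 545.62305731 -221.43279053  184.        ]
hub [ 497.63614298 -191.14816169  160.        ] [ 491.58066092 -207.75545601  160.        ]
105 ptr [ 438.75010892 -220.20612432  105.        ]
115 ptr [ 432.80255777 -232.6694705   115.        ]
125 ptr [ 426.85500662 -245.13281669  125.        ]
((173.31478881835938, 183.99893188476562), (35.17869186401367, 47.96174621582031), 75.08319854736328) [ 495.71012153 -196.20217677  152.        ]
((319.8885803222656, 224.41551208496094), (26.96373176574707, 49.06641387939453), 96.36941528320312) [ 496.54286942 -197.17859611  152.        ]
```

```bash
python3 -m creep '[{"x":0.01,"y":-0.03,"z":0.03},{"x":0.02,"y":-0.045,"z":0.005},{"x":0.02,"y":-0.045},{"x":0.02,"y":-0.045},{"x":0.02,"y":-0.045},{"x":0.02,"y":-0.045},{"x":0.02,"y":-0.045},{"x":0.02,"y":-0.045},{"x":0.02,"y":-0.045},{"x":0.02,"y":-0.045},{"x":0.02,"y":-0.045},{"x":0.02,"y":-0.045}]' 40; python3 -c "
from h import *
from scipy.spatial.transform import Rotation as R
s=state();print(s['q'],R.from_quat(s['eef_rot']).as_matrix().round(3))"
```

```text
[ 9.94005535e-01  3.42587600e-01  1.52477835e+00 -3.97224623e-06
  1.27540926e+00 -1.45987130e-01] [[-0.001  0.418  0.909]
 [-0.001  0.909 -0.418]
 [-1.    -0.001 -0.   ]]$[0]: bad value
```

```bash
python3 -m creep '[{"x":0.01,"y":-0.03,"z":0.03,"wx":0,"wy":0,"wz":0,"gripper":0}]' 40
```

```text
time: 0.25
eef_pos: [227.6, 446.8, 276.1]
eef_rot: [0.147, 0.692, -0.153, 0.689]
contact_force: [1.2, 0.2, 0.9]
gripper_width: 1.001
```

```bash
python3 -m creep '[{"x":0.022,"y":-0.044,"z":0.005,"wx":0,"wy":0,"wz":0,"gripper":0},{"x":0.022,"y":-0.044,"z":0,"wx":0,"wy":0,"wz":0,"gripper":0},{"x":0.022,"y":-0.044,"z":0,"wx":0,"wy":0,"wz":0,"gripper":0},{"x":0.022,"y":-0.044,"z":0,"wx":0,"wy":0,"wz":0,"gripper":0},{"x":0.022,"y":-0.044,"z":0,"wx":0,"wy":0,"wz":0,"gripper":0},{"x":0.022,"y":-0.044,"z":0,"wx":0,"wy":0,"wz":0,"gripper":0},{"x":0.022,"y":-0.044,"z":0,"wx":0,"wy":0,"wz":0,"gripper":0},{"x":0.022,"y":-0.044,"z":0,"wx":0,"wy":0,"wz":0,"gripper":0},{"x":0.022,"y":-0.044,"z":0,"wx":0,"wy":0,"wz":0,"gripper":0},{"x":0.022,"y":-0.044,"z":0,"wx":0,"wy":0,"wz":0,"gripper":0},{"x":0.022,"y":-0.044,"z":0,"wx":0,"wy":0,"wz":0,"gripper":0},{"x":0.022,"y":-0.044,"z":0,"wx":0,"wy":0,"wz":0,"gripper":0}]' 40
```

```text
time: 1.45
eef_pos: [491.1, -91.6, 283.6]
eef_rot: [0.147, 0.692, -0.148, 0.691]
contact_force: [0.9, 0.5, -0.0]
gripper_width: 1.001
```

```bash
python3 -m creep '[{"x":0.021,"y":-0.045,"z":0,"wx":0,"wy":0,"wz":0,"gripper":0},{"x":0.021,"y":-0.045,"z":0,"wx":0,"wy":0,"wz":0,"gripper":0},{"x":0.014,"y":-0.036,"z":0,"wx":0,"wy":0,"wz":0,"gripper":0},{"x":0,"y":0,"z":0,"wx":0,"wy":0,"wz":0,"gripper":0}]' 40
python3 - <<'E'
from h import *
d=shot('wrist','w1');s=state();print(s['eef_pos'])
for X in([546,-218,184],[496,-197,164]): print(proj(d,X))
E
```

```text
time: 1.85
eef_pos: [547.7, -225.6, 280.9]
eef_rot: [0.149, 0.692, -0.15, 0.69]
contact_force: [0.6, 0.8, -0.6]
gripper_width: 1.0
[ 547.07685932 -223.64348659  280.86607118]
[261.20705982 188.28386697]
[259.12090357 110.58382224]
```

View pics/w1.png

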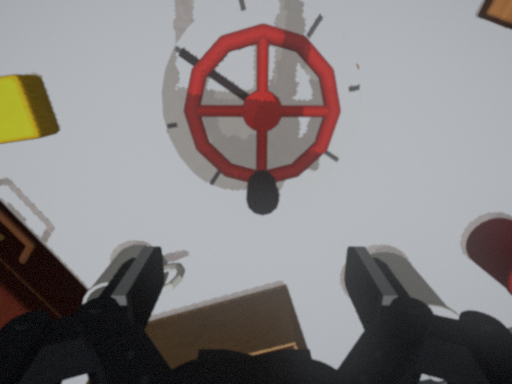

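The wrist view shows the wheel hub at (262,111), the handle at (263,190) and the pointer running to its tip at (181,51). The gripper sits just short of the handle.

```bash
python3 - <<'E'
from h import *
d=load('w1')
f=d['frame'].astype(int); m=((f[...,2]>f[...,1]+70)&(f[...,2]>f[...,0]+70)).astype('uint8'); m[215:]=0; m[:,:160]=0;m[:,360:]=0
cs,_=cv2.findContours(m,cv2.RETR_EXTERNAL,cv2.CHAIN_APPROX_NONE); k=max(cs,key=cv2.contourArea)
e=cv2.fitEllipse(cv2.convexHull(k)); print(e, atz(d,*e[0],152))
print('hub',atz(d,262,111,162),'handle top',atz(d,263,178,207),'mid',atz(d,263,192,184),'bottom/top end',atz(d,263,200,207))
for z in(115,120,125):
  t=atz(d,181,51,z); b=atz(d,245,97,z);print(z,t,b,np.hypot(*(t-[496,-197,0])[:2]),np.degrees(np.arctan2(*(t-b)[[1,0]])),np.degrees(np.arctan2(*(t-[496,-197,0])[[1,0]])))
E
```

```text
((242.87570190429688, 76.08074188232422), (88.75338745117188, 118.16199493408203), 48.49227523803711) [ 468.86309149 -198.09389223  152.        ]
hub [ 497.34306554 -195.20556507  162.        ] handle top [ 532.61435515 -211.26183425  207.        ] mid [ 549.20808995 -217.97386977  184.        ] bottom/top end [ 546.69821613 -217.50391892  207.        ]
115 [ 428.54519222 -238.17680022  115.        ] [ 484.42963262 -204.73220853  115.        ] 79.02961450924045 -149.10117453417365 -148.59863260465187
120 [ 429.34944615 -237.36896948  120.        ] [ 484.27013598 -204.50114378  120.        ] 77.9227182866233 -149.10117453417365 -148.7975098460454
125 [ 430.15370009 -236.56113874  125.        ] [ 484.11063935 -204.27007903  125.        ] 76.81678794810941 -149.10117453417365 -149.00211607843724
```

```bash
python3 -m creep '[{"x":0,"y":0.006,"z":-0.03,"wx":0,"wy":0,"wz":0,"gripper":0},{"x":0,"y":0,"z":-0.03,"wx":0,"wy":0,"wz":0,"gripper":0},{"x":0,"y":0,"z":-0.02,"wx":0,"wy":0,"wz":0,"gripper":0},{"x":0,"y":0,"z":-0.01,"wx":0,"wy":0,"wz":0,"gripper":0},{"x":0,"y":0,"z":0,"wx":0,"wy":0,"wz":0,"gripper":0}]' 40
```

```text
time: 2.4
eef_pos: [545.6, -212.6, 188.7]
eef_rot: [0.149, 0.693, -0.148, 0.69]
contact_force: [-0.0, 0.8, 0.1]
gripper_width: 1.005
```

```bash
python3 -m creep '[{"x":0.001,"y":-0.004,"z":0,"wx":0,"wy":0,"wz":0,"gripper":0},{"x":0,"y":0,"z":0,"wx":0,"wy":0,"wz":0,"gripper":150},{"x":0,"y":0,"z":0,"wx":0,"wy":0,"wz":0,"gripper":255},{"x":0,"y":0,"z":0,"wx":0,"wy":0,"wz":0,"gripper":255},{"x":0,"y":0,"z":0,"wx":0,"wy":0,"wz":0,"gripper":255},{"x":0,"y":0,"z":0,"wx":0,"wy":0,"wz":0,"gripper":255},{"x":0,"y":0,"z":0,"wx":0,"wy":0,"wz":0,"gripper":255},{"x":0,"y":0,"z":0,"wx":0,"wy":0,"wz":0,"gripper":255}]' 40
python3 - <<'E'
from h import *
d=shot('wrist','w2')
E
```

```text
time: 3.2
eef_pos: [548.3, -216.9, 193.7]
eef_rot: [0.148, 0.69, -0.149, 0.693]
contact_force: [0.1, -0.4, -0.2]
gripper_width: 0.251
```

View pics/w2.png

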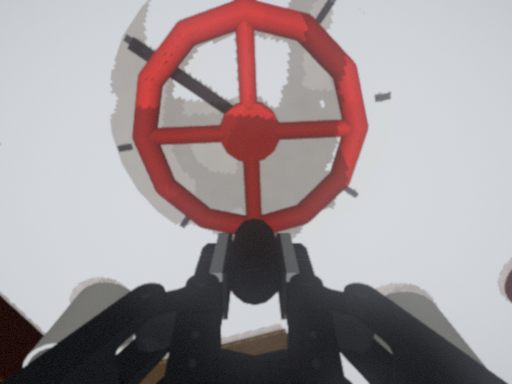

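```bash
cat > nxt.py <<'E'
# report state in wheel polar coords + suggested chord steps
from h import *
import sys
C=np.array([496.5,-196.5]); s=state(); p=s['eef_pos']; v=p[:2]-C; a=np.degrees(np.arctan2(v[1],v[0]))%360
t=np.array([-np.sin(np.radians(a)),np.cos(np.radians(a))]); F=s['contact_force'][:2]
print('ang %.1f r %.1f z %.1f Ft %.1f Fr %.1f'%(a,np.hypot(*v),p[2],F@t,F@v/np.hypot(*v)),'F',s['contact_force'].round(1),'q',s['q'].round(2))
st=float(sys.argv[1]); n=int(sys.argv[2]); P=v
for i in range(1,n+1):
    th=np.radians(a+st*i); Q=55*np.array([np.cos(th),np.sin(th)]); print(np.round((Q-P)/1000,4).tolist(),end=' '); P=Q
print()
E
python3 -m creep '[{"x":0.0018,"y":0.0055,"z":-0.001,"wx":0,"wy":0,"wz":0,"gripper":255},{"x":0.0012,"y":0.0056,"z":-0.001,"wx":0,"wy":0,"wz":0,"gripper":255},{"x":0.0006,"y":0.0057,"z":-0.001,"wx":0,"wy":0,"wz":0,"gripper":255},{"x":0,"y":0.0058,"z":-0.001,"wx":0,"wy":0,"wz":0,"gripper":255}]' 40; python3 nxt.py 6 6
```

```text
time: 3.65
eef_pos: [552.6, -194.5, 193.3]
eef_rot: [0.147, 0.689, -0.15, 0.694]
contact_force: [-3.6, -0.3, 7.4]
gripper_width: 0.256
ang 2.0 r 56.1 z 193.3 Ft -0.1 Fr -3.6 F [-3.6 -0.3  7.4] q [-0.47  0.5   1.44 -0.    1.19 -1.61]
[-0.0016, 0.0057] [-0.0011, 0.0057] [-0.0017, 0.0055] [-0.0023, 0.0053] [-0.0028, 0.005] [-0.0033, 0.0047]
```

```bash
python3 -m creep '[{"x":-0.0014,"y":0.0057,"z":0,"wx":0,"wy":0,"wz":0,"gripper":255},{"x":-0.0012,"y":0.0057,"z":0,"wx":0,"wy":0,"wz":0,"gripper":255}]' 40; python3 nxt.py 4 4;python3 -c "
from h import *
d=shot('wrist','w3')"
```

```text
time: 3.85
eef_pos: [550.3, -182.1, 193.8]
eef_rot: [0.147, 0.688, -0.15, 0.694]
contact_force: [-1.0, -1.0, 0.1]
gripper_width: 0.253
ang 15.0 r 55.7 z 193.8 Ft -0.7 Fr -1.2 F [-1.  -1.   0.1] q [-0.45  0.48  1.46 -0.    1.19 -1.6 ]
[-0.0018, 0.0035] [-0.0014, 0.0036] [-0.0016, 0.0035] [-0.0019, 0.0034]
```

View pics/w3.png

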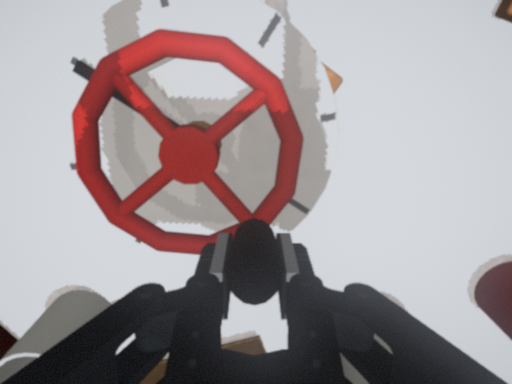

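The pointer tip is at (73,64) and the hub at (189,153). The tip is still on the same tick as before, so the wheel is still in free play.

```bash
python3 -m creep '[{"x":-0.0018,"y":0.0035,"z":0,"wx":0,"wy":0,"wz":0,"gripper":255}]' 40; python3 nxt.py 4 4;python3 -m creep '[{"x":-0.0014,"y":0.0036,"z":0,"wx":0,"wy":0,"wz":0,"gripper":255}]' 40; python3 nxt.py 4 4
```

```text
time: 4.0
eef_pos: [548.6, -177.3, 193.7]
eef_rot: [0.147, 0.688, -0.15, 0.694]
contact_force: [2.0, 0.6, 1.5]
gripper_width: 0.252
ang 20.2 r 55.5 z 193.7 Ft -0.1 Fr 2.1 F [2.  0.6 1.5] q [-0.44  0.48  1.47 -0.    1.18 -1.59]
[-0.0019, 0.0034] [-0.0017, 0.0034] [-0.0019, 0.0033] [-0.0022, 0.0032] 
time: 4.1
eef_pos: [547.1, -173.4, 193.7]
eef_rot: [0.147, 0.688, -0.15, 0.694]
contact_force: [0.2, -0.5, 1.1]
gripper_width: 0.255
ang 24.5 r 55.7 z 193.7 Ft -0.5 Fr -0.0 F [ 0.2 -0.5  1.1] q [-0.44  0.47  1.48 -0.    1.18 -1.59]
[-0.0023, 0.0032] [-0.002, 0.0033] [-0.0022, 0.0032] [-0.0024, 0.003]
```

```bash
python3 -m creep '[{"x":-0.0016,"y":0.0035,"z":0,"wx":0,"wy":0,"wz":0,"gripper":255}]' 40; python3 nxt.py 4 4;python3 -c "
from h import *
d=shot('wrist','w4');cv2.imwrite('pics/w4c.png',cv2.resize(d['frame'][0:260,0:340],None,fx=2,fy=2))"
```

```text
time: 4.2
eef_pos: [545.5, -170.2, 193.7]
eef_rot: [0.147, 0.688, -0.15, 0.695]
contact_force: [1.1, -4.6, -0.2]
gripper_width: 0.257
ang 28.2 r 55.7 z 193.7 Ft -4.6 Fr -1.2 F [ 1.1 -4.6 -0.2] q [-0.44  0.47  1.49 -0.    1.17 -1.58]
[-0.0025, 0.003] [-0.0022, 0.0032] [-0.0024, 0.003] [-0.0026, 0.0028]
```

View pics/w4c.png

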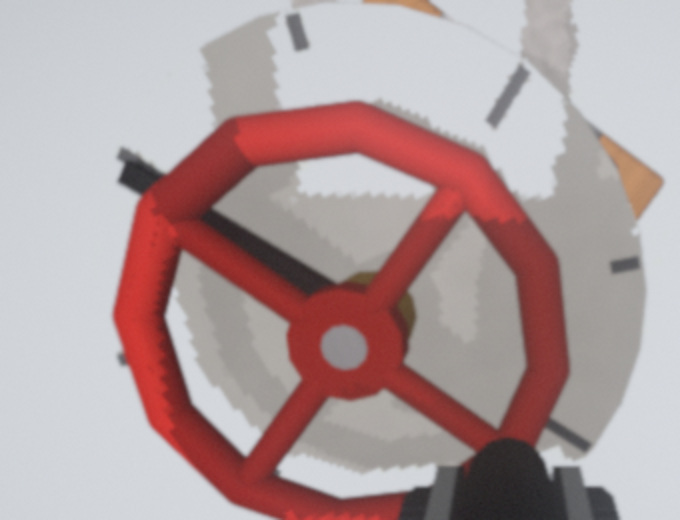

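The load has come on (about 4.6 N at handle angle ≈26–28°), so the play is taken up. The pointer tip (crop (125,170)) is just leaving its tick. Continuing.

```bash
python3 nxt.py 7 5; python3 -m creep '[{"x":-0.004,"y":0.0058,"z":0,"wx":0,"wy":0,"wz":0,"gripper":255},{"x":-0.0043,"y":0.0052,"z":0,"wx":0,"wy":0,"wz":0,"gripper":255},{"x":-0.0049,"y":0.0047,"z":0,"wx":0,"wy":0,"wz":0,"gripper":255}]' 40; python3 nxt.py 7 6
```

```text
ang 28.7 r 55.6 z 193.7 Ft -2.5 Fr -0.4 F [ 0.8 -2.4  0.2] q [-0.43  0.47  1.49 -0.    1.17 -1.58]
[-0.0041, 0.0054] [-0.0042, 0.0052] [-0.0048, 0.0046] [-0.0054, 0.004] [-0.0058, 0.0033] 
time: 4.55
eef_pos: [533.5, -155.3, 193.8]
eef_rot: [0.146, 0.686, -0.151, 0.696]
contact_force: [3.1, -2.7, -1.7]
gripper_width: 0.255
ang 48.1 r 55.4 z 193.8 Ft -4.2 Fr 0.1 F [ 3.1 -2.7 -1.7] q [-0.42  0.44  1.54 -0.    1.15 -1.57]
[-0.0055, 0.0039] [-0.0057, 0.0035] [-0.0061, 0.0028] [-0.0064, 0.002] [-0.0066, 0.0012] [-0.0067, 0.0004]
```

```bash
python3 -m creep '[{"x":-0.0056,"y":0.0039,"z":0,"wx":0,"wy":0,"wz":0,"gripper":255},{"x":-0.0058,"y":0.0035,"z":0,"wx":0,"wy":0,"wz":0,"gripper":255},{"x":-0.0061,"y":0.0028,"z":0,"wx":0,"wy":0,"wz":0,"gripper":255},{"x":-0.0064,"y":0.002,"z":0,"wx":0,"wy":0,"wz":0,"gripper":255},{"x":-0.0066,"y":0.0012,"z":0,"wx":0,"wy":0,"wz":0,"gripper":255}]' 40; python3 nxt.py 7 6; python3 -c "
from h import *
a=shot('scene','s5')['frame'];b=shot('side','d5')['frame']
cv2.imwrite('pics/c5.png',np.hstack([cv2.resize(a[150:250,130:230],(400,400),interpolation=3),cv2.resize(b[195:295,265:365],(400,400),interpolation=3)]))"
```

```text
time: 5.05
eef_pos: [500.8, -141.3, 193.7]
eef_rot: [0.146, 0.686, -0.151, 0.697]
contact_force: [4.2, -6.7, -3.1]
gripper_width: 0.251
ang 85.5 r 55.4 z 193.7 Ft -4.7 Fr -6.4 F [ 4.2 -6.7 -3.1] q [-0.42  0.38  1.64 -0.01  1.11 -1.57]
[-0.0067, -0.0003] [-0.0067, -0.0007] [-0.0065, -0.0015] [-0.0063, -0.0023] [-0.006, -0.0031] [-0.0056, -0.0038]
```

View pics/c5.png

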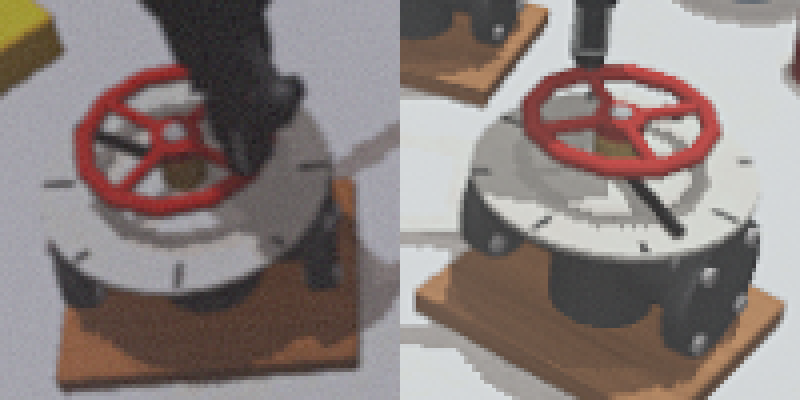

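The pointer has moved about 60° (tip at side (335,253)), following the handle. Continuing.

```bash
python3 -m creep '[{"x":-0.0067,"y":-0.0003,"z":0,"wx":0,"wy":0,"wz":0,"gripper":255},{"x":-0.0067,"y":-0.0007,"z":0,"wx":0,"wy":0,"wz":0,"gripper":255},{"x":-0.0065,"y":-0.0015,"z":0,"wx":0,"wy":0,"wz":0,"gripper":255},{"x":-0.0063,"y":-0.0023,"z":0,"wx":0,"wy":0,"wz":0,"gripper":255},{"x":-0.006,"y":-0.0031,"z":0,"wx":0,"wy":0,"wz":0,"gripper":255}]' 40; python3 nxt.py 7 6
```

```text
time: 5.65
eef_pos: [467.6, -149.5, 193.6]
eef_rot: [0.146, 0.684, -0.152, 0.699]
contact_force: [8.8, -4.0, -4.6]
gripper_width: 0.257
ang 121.6 r 55.2 z 193.6 Ft -5.4 Fr -8.0 F [ 8.8 -4.  -4.6] q [-0.46  0.33  1.72 -0.    1.08 -1.61]
[-0.0054, -0.004] [-0.005, -0.0045] [-0.0044, -0.0051] [-0.0037, -0.0056] [-0.003, -0.006] [-0.0023, -0.0063]
```

```bash
python3 -m creep '[{"x":-0.0052,"y":-0.0043,"z":0,"wx":0,"wy":0,"wz":0,"gripper":255},{"x":-0.0048,"y":-0.0047,"z":0,"wx":0,"wy":0,"wz":0,"gripper":255},{"x":-0.0042,"y":-0.0052,"z":0,"wx":0,"wy":0,"wz":0,"gripper":255},{"x":-0.0036,"y":-0.0057,"z":0,"wx":0,"wy":0,"wz":0,"gripper":255},{"x":-0.003,"y":-0.006,"z":0,"wx":0,"wy":0,"wz":0,"gripper":255}]' 40; python3 nxt.py 7 6
```

```text
time: 6.15
eef_pos: [447.0, -172.6, 193.5]
eef_rot: [0.149, 0.682, -0.149, 0.7]
contact_force: [8.0, 1.7, -3.6]
gripper_width: 0.253
ang 154.2 r 55.0 z 193.5 Ft -5.0 Fr -6.4 F [ 8.   1.7 -3.6] q [-0.53  0.3   1.75  0.01  1.06 -1.68]
[-0.0026, -0.0062] [-0.0018, -0.0065] [-0.001, -0.0066] [-0.0001, -0.0067] [0.0007, -0.0067] [0.0015, -0.0066]
```

```bash
python3 -m creep '[{"x":-0.0024,"y":-0.0062,"z":0,"wx":0,"wy":0,"wz":0,"gripper":255},{"x":-0.0016,"y":-0.0065,"z":0,"wx":0,"wy":0,"wz":0,"gripper":255},{"x":-0.0008,"y":-0.0066,"z":0,"wx":0,"wy":0,"wz":0,"gripper":255},{"x":0,"y":-0.0067,"z":0,"wx":0,"wy":0,"wz":0,"gripper":255},{"x":0.0008,"y":-0.0067,"z":0,"wx":0,"wy":0,"wz":0,"gripper":255}]' 40; python3 nxt.py 5 4; python3 -c "
from h import *
a=shot('scene','s6')['frame'];b=shot('side','d6')['frame'];shot('wrist','w6')
cv2.imwrite('pics/c6.png',np.hstack([cv2.resize(a[150:250,130:230],(400,400),interpolation=3),cv2.resize(b[195:295,265:365],(400,400),interpolation=3)]))"
```

```text
time: 6.65
eef_pos: [441.6, -198.9, 193.3]
eef_rot: [0.153, 0.683, -0.145, 0.7]
contact_force: [1.0, 4.9, 0.9]
gripper_width: 0.253
ang 182.5 r 54.9 z 193.3 Ft -4.9 Fr -1.2 F [1.  4.9 0.9] q [-0.59  0.31  1.74  0.02  1.07 -1.75]
[0.0003, -0.0048] [0.0008, -0.0047] [0.0012, -0.0046] [0.0016, -0.0045]
```

View pics/c6.png

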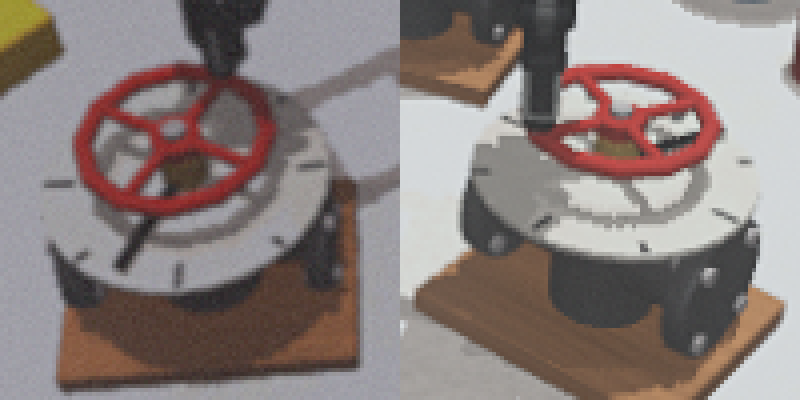

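View pics/w6.png

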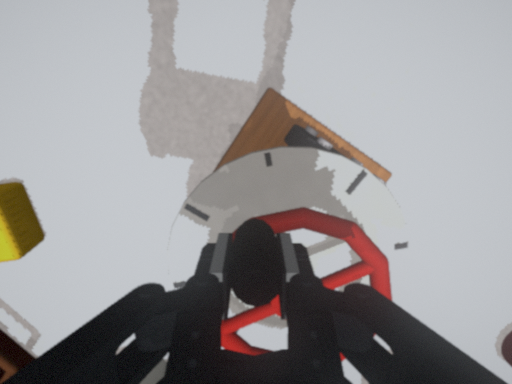

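The pointer tip is at scene (160,217), just short of the long mark at (175,218), which is opposite the start mark. I'll measure the remaining angle.

```bash
python3 - <<'E'
from h import *
d=load('s6')
C=np.array([496.5,-196.5])
def A(d,u,v,z):
    X=atz(d,u,v,z)[:2]-C; return round(float(np.hypot(*X)),1),round(float(np.degrees(np.arctan2(X[1],X[0])))%360,1)
for z in (112,118,124):
  print(z,'tip',A(d,130+122/4,150+266/4,z),'mark',[A(d,130+180/4,150+y/4,z) for y in(263,287)],'startmark',[A(load('w6'),*p,z) for p in((185,206),(208,219),(195,212))])
  print('w1 tip',A(load('w1'),181,51,z),'d6marks side', [A(load('side0'),265+140/4,195+220/4,z)])
  # other long marks: scene left, right
  print([A(d,130+60/4,150+183/4,z),A(d,130+313/4,150+165/4,z)], [A(load('w6'),357,182,z)])
E
```

```text
112 tip (71.1, 4.5) mark [(64.3, 32.9), (82.0, 33.3)] startmark [(83.7, 214.0), (65.2, 214.5), (75.6, 214.4)]
w1 tip (80.4, 211.6) d6marks side [(69.9, 207.6)]
[(75.7, 298.0), (79.2, 125.0)] [(77.0, 117.9)]
118 tip (74.7, 7.2) mark [(69.0, 33.9), (86.6, 34.1)] startmark [(83.9, 212.1), (66.0, 212.0), (76.1, 212.2)]
w1 tip (79.1, 211.4) d6marks side [(76.7, 211.4)]
[(73.6, 302.0), (79.8, 121.2)] [(77.4, 120.1)]
124 tip (78.4, 9.7) mark [(73.8, 34.8), (91.2, 34.8)] startmark [(84.3, 210.1), (67.0, 209.5), (76.7, 210.0)]
w1 tip (77.7, 211.2) d6marks side [(83.7, 214.5)]
[(71.9, 306.2), (80.7, 117.5)] [(77.9, 122.3)]
```

```bash
python3 -m creep '[{"x":0.0003,"y":-0.0048,"z":0,"wx":0,"wy":0,"wz":0,"gripper":255},{"x":0.0008,"y":-0.0047,"z":0,"wx":0,"wy":0,"wz":0,"gripper":255},{"x":0.0012,"y":-0.0046,"z":0,"wx":0,"wy":0,"wz":0,"gripper":255},{"x":0.0012,"y":-0.0035,"z":0,"wx":0,"wy":0,"wz":0,"gripper":255}]' 40; python3 nxt.py 2 4; python3 -c "
from h import *
a=shot('scene','s7')['frame'];b=shot('wrist','w7')['frame']
cv2.imwrite('pics/c7.png',np.hstack([cv2.resize(a[170:240,140:210],(560,560),interpolation=3)]))"; python3 nxt.py 2 4
```

```text
time: 7.2
eef_pos: [444.2, -213.7, 193.3]
eef_rot: [0.154, 0.684, -0.143, 0.699]
contact_force: [0.3, 4.5, 2.4]
gripper_width: 0.248
ang 198.1 r 55.1 z 193.3 Ft -4.2 Fr -1.7 F [0.3 4.5 2.4] q [-0.62  0.33  1.71  0.03  1.09 -1.78]
[0.0007, -0.0018] [0.0007, -0.0018] [0.0008, -0.0018] [0.0008, -0.0017] 
ang 198.7 r 55.1 z 193.3 Ft -3.4 Fr -1.6 F [0.4 3.8 3. ] q [-0.62  0.33  1.71  0.02  1.09 -1.78]
[0.0007, -0.0018] [0.0007, -0.0018] [0.0008, -0.0018] [0.0008, -0.0017]
```

View pics/c7.png

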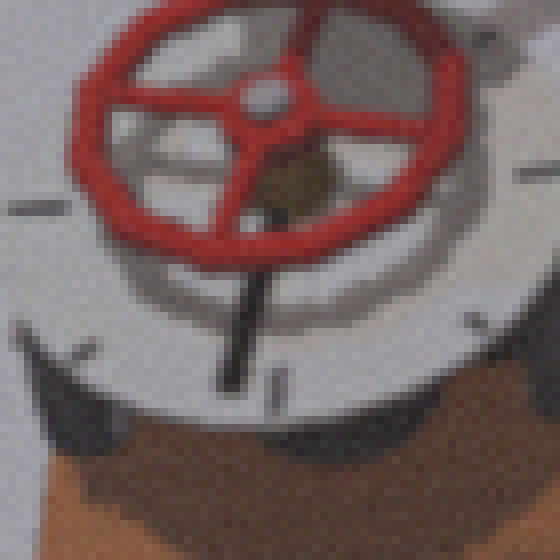

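The tip is at scene (169,218) and the mark at (174.5,218.8), so about 8–9° remain.

```bash
python3 -m creep '[{"x":0.0012,"y":-0.003,"z":0,"wx":0,"wy":0,"wz":0,"gripper":255},{"x":0.0013,"y":-0.0028,"z":0,"wx":0,"wy":0,"wz":0,"gripper":255},{"x":0,"y":0,"z":0,"wx":0,"wy":0,"wz":0,"gripper":255}]' 40; python3 -c "
from h import *
a=shot('scene','s8')['frame']
cv2.imwrite('pics/c8.png',np.hstack([cv2.resize(a[170:240,140:210],(560,560),interpolation=3)]))"; python3 nxt.py 2 4
```

```text
time: 7.6
eef_pos: [446.5, -219.6, 193.3]
eef_rot: [0.154, 0.684, -0.143, 0.698]
contact_force: [1.1, 3.2, 3.2]
gripper_width: 0.252
ang 204.8 r 55.1 z 193.3 Ft -2.9 Fr -1.3 F [-0.   3.2  2.3] q [-0.62  0.34  1.7   0.02  1.09 -1.78]
[0.001, -0.0017] [0.0009, -0.0017] [0.001, -0.0017] [0.001, -0.0016]
```

View pics/c8.png

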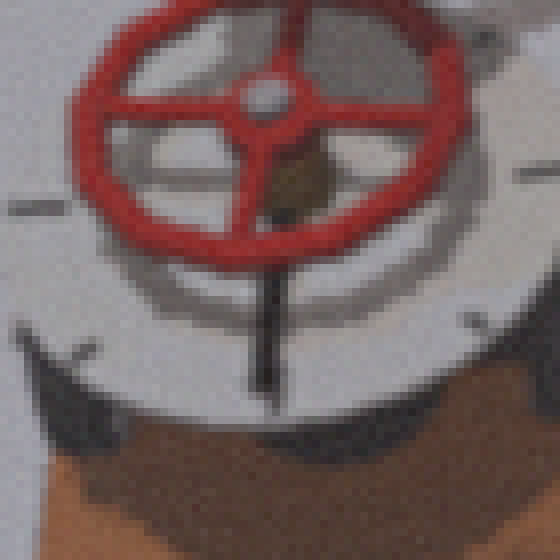

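About 2° remain.

```bash
python3 -m creep '[{"x":0.0011,"y":-0.0019,"z":0,"wx":0,"wy":0,"wz":0,"gripper":255},{"x":0,"y":0,"z":0,"wx":0,"wy":0,"wz":0,"gripper":255}]' 40; python3 -c "
from h import *
a=shot('scene','s9')['frame'];b=shot('side','d9')['frame']
cv2.imwrite('pics/c9.png',np.hstack([cv2.resize(a[190:230,150:200],(800,600),interpolation=3)]))"; python3 nxt.py 2 4
```

```text
time: 7.85
eef_pos: [447.4, -221.6, 193.3]
eef_rot: [0.154, 0.684, -0.143, 0.698]
contact_force: [-0.0, 2.2, 2.8]
gripper_width: 0.257
ang 207.2 r 55.1 z 193.3 Ft -1.8 Fr -1.8 F [0.8 2.4 2.5] q [-0.63  0.34  1.69  0.02  1.09 -1.78]
[0.001, -0.0016] [0.001, -0.0017] [0.001, -0.0016] [0.0011, -0.0016]
```

View pics/c9.png

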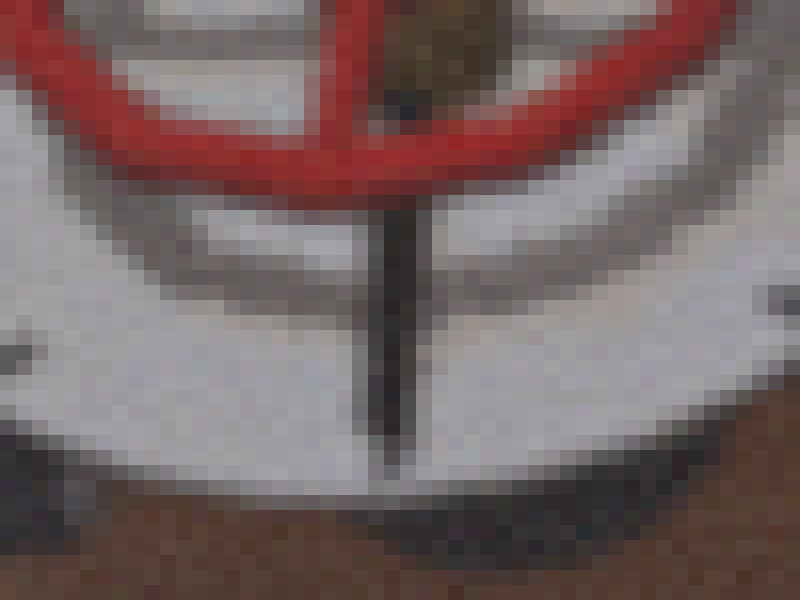

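The pointer tip now lies over the long mark (crop (390,450)). Releasing.

```bash
python3 -m creep '[{"x":0,"y":0,"z":0,"wx":0,"wy":0,"wz":0,"gripper":180},{"x":0,"y":0,"z":0,"wx":0,"wy":0,"wz":0,"gripper":120},{"x":0,"y":0,"z":0,"wx":0,"wy":0,"wz":0,"gripper":0},{"x":0,"y":0,"z":0,"wx":0,"wy":0,"wz":0,"gripper":0},{"x":0,"y":0,"z":0,"wx":0,"wy":0,"wz":0,"gripper":0},{"x":0,"y":0,"z":0,"wx":0,"wy":0,"wz":0,"gripper":0},{"x":0,"y":0,"z":0.01,"wx":0,"wy":0,"wz":0,"gripper":0},{"x":0,"y":0,"z":0.02,"wx":0,"wy":0,"wz":0,"gripper":0},{"x":0,"y":0,"z":0.03,"wx":0,"wy":0,"wz":0,"gripper":0},{"x":0,"y":0,"z":0.03,"wx":0,"wy":0,"wz":0,"gripper":0},{"x":0,"y":0,"z":0.03,"wx":0,"wy":0,"wz":0,"gripper":0}]' 40
python3 -m creep '[{"x":0,"y":0.03,"z":0.02,"wx":0,"wy":0,"wz":0,"gripper":0},{"x":0,"y":0.04,"z":0,"wx":0,"wy":0,"wz":0,"gripper":0},{"x":0,"y":0.04,"z":0,"wx":0,"wy":0,"wz":0,"gripper":0},{"x":-0.02,"y":0.04,"z":0,"wx":0,"wy":0,"wz":0,"gripper":0},{"x":0,"y":0,"z":0,"wx":0,"wy":0,"wz":0,"gripper":0},{"x":0,"y":0,"z":0,"wx":0,"wy":0,"wz":0,"gripper":0}]' 40
python3 -c "
from h import *
a=shot('scene','s10')['frame'];b=shot('side','d10')['frame']
r=lambda x:cv2.resize(x,(400,300),interpolation=3)
cv2.imwrite('pics/c10.png',np.vstack([np.hstack([r(a[165:240,130:230]),r(b[200:275,265:365])]),np.hstack([r(a),r(b)])]))"
```

```text
time: 9.05
eef_pos: [445.0, -221.8, 315.3]
eef_rot: [0.155, 0.687, -0.144, 0.696]
contact_force: [1.1, -0.0, 0.1]
gripper_width: 1.0
time: 9.65
eef_pos: [425.1, -68.3, 346.3]
eef_rot: [0.154, 0.681, -0.146, 0.701]
contact_force: [-0.2, 0.3, -0.5]
gripper_width: 1.001
```

View pics/c10.png

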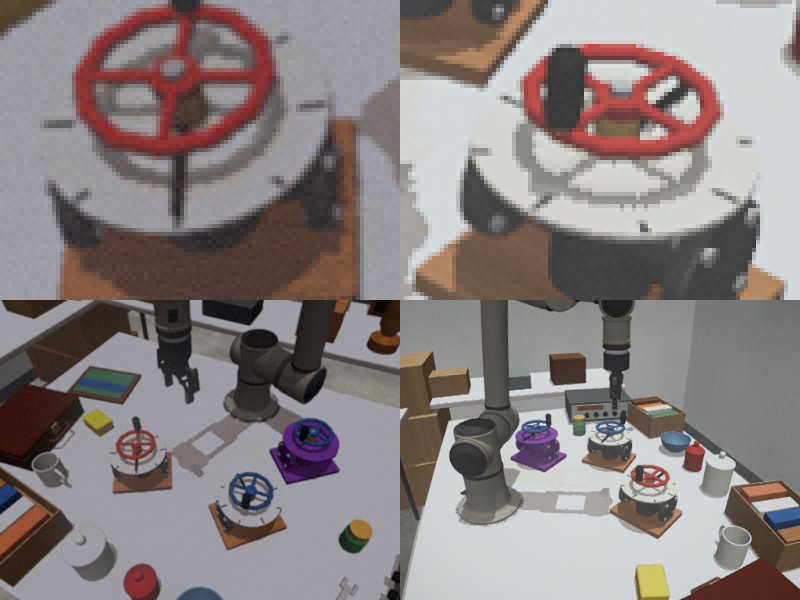

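```bash
python3 - <<'E'
from h import *
a=load('scene0')['frame'][215:315,265:370].astype(int);b=load('s10')['frame'][215:315,265:370].astype(int)
print('blue diff px>40:',(abs(a-b).max(2)>40).sum())
f=load('s10')['frame'].astype(int).sum(2)
for v in range(205,222): print(v, f[v,166:184])
C=np.array([496.5,-196.5])
print(state()['qvel'].round(3),state()['contact_force'].round(1))
E
```

```text
blue diff px>40: 0
205 [476 473 440 458 463 454 373 242 131 131 242 403 466 472 490 491 452 460]
206 [463 459 461 472 498 479 385 235 141 140 248 406 446 457 452 432 386 362]
207 [342 340 367 426 465 452 371 239 130 142 250 368 384 347 347 341 331 319]
208 [298 277 296 335 353 357 314 213 137 131 211 301 314 313 303 311 298 306]
209 [277 277 275 289 298 293 275 196 123 127 219 291 299 291 288 277 296 313]
210 [329 328 301 289 292 277 247 182 131 153 234 284 303 328 339 322 339 399]
211 [439 424 372 399 370 336 263 173 156 148 263 334 413 435 443 425 444 451]
212 [480 447 447 456 460 425 314 176 116 177 301 401 451 461 462 461 451 477]
213 [477 466 468 474 466 460 340 209 134 183 365 444 462 457 466 464 472 462]
214 [464 468 476 483 486 466 348 204 135 169 341 432 473 465 455 480 460 471]
215 [469 483 492 472 480 464 329 189 127 210 375 468 479 475 472 476 472 468]
216 [480 468 474 482 480 463 337 163 115 220 407 478 470 478 467 476 470 459]
217 [466 475 461 483 471 454 312 184 114 247 405 477 474 468 481 483 484 466]
218 [463 474 473 478 468 469 344 200 127 236 419 472 476 471 470 474 478 461]
219 [479 479 474 473 466 470 436 311 213 282 411 472 475 480 480 472 481 480]
220 [481 472 472 483 478 478 459 331 251 352 446 476 484 473 481 486 469 461]
221 [471 482 479 475 475 480 471 348 311 386 468 465 467 452 441 414 372 326]
[-0.018  0.019 -0.001 -0.002 -0.008  0.001] [-0.4 -0.2  0.1]
```

```bash
python3 -c "
from station import *
print(sign_off())"
```

```text
the job is handed in; nothing more can be done
None
```

I turned the red valve half a turn anticlockwise by its handle, let go, and handed the job in. The clock read about 9.8 s of the 42 s allowed.

- **Free play:** the load of about 4.6 N came on when the handle had turned about 48° from its start. A wrist picture then showed the pointer just leaving its mark.
- **Half turn:** from there I turned the handle on by about 180°, stopping at 207° against a target of 205–208° from where the load came on.
- **Pointer check after letting go:** in the scene picture its tip is at column 173.8, and the long mark opposite the start is at about 174.1, so they agree to within about half a degree. That picture has a few pixels to the mark, so I trust it to about 1°.
- **Blue valve:** its area of the scene picture is unchanged from the start, so the blue valve stayed shut.
- **Robot:** the gripper is open and well clear, with contact force near zero. The highest force I read was about 10 N.
- **Disagreements:** none of these checks failed or disagreed. My first move was refused because its rows lacked some keys, and nothing moved.

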